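# Fetch a blank from the sliding-door stock case and lock up

## Robot

A 6-joint arm with a two-finger parallel gripper is mounted at the origin on the work surface. World frame = base frame: x ahead of the robot, y to its left, z up, the work surface at z = 0. Lengths are in mm, angles in rad, forces in N, time in s.
With the tool pointing down it reaches from about 425 to 950 mm from the base axis. Payload 14.7 kg.
Tool frame: the origin (TCP) lies between the finger pads; the fingertips stand 17 mm ahead of it and the grasp point (between the pads) lies 2 mm behind it; z points along the fingers, y is the direction in which the jaws open and shut (so a half turn about z gives the same grasp; the last joint's range is limited). The gripper opens to 85 mm and grips with 20 to 120 N. Pads are 22 mm wide; open, the fingers measure 114 mm over their backs; the gripper's body (76 mm by 85 mm) begins 54 mm behind the grasp point. The pads swing forward as they close: fully open they stand 13 mm farther back than shut.
Start: joints at [1.177, 0.48, 1.596, -0, 1.065, -0.047], TCP at [220.904, 611.305, 248.297] pointing down, gripper open.
Joint ranges: [-2.75, 2.75], [-0.82, 2.05], [0.23, 2.67], [-1.56, 4.7], [0.09, 2.69], [-2.92, 2.92]. Speed limits (rad/s): [1.89, 1.89, 2.39, 3.01, 3.01, 3.01].

## Interface

Orientations are given as a unit quaternion [w, x, y, z].
In Python, from plant import telemetry, optics, job_done gives the robot as it stands. The module is installed in compiled form; this text tells all that it offers.
- The arm moves only by the tool drive_tool, never from a script. Its argument "commands" is a list of rows, each an object of numbers: "tx", "ty", "tz": the shift along the world's x, y, z in mm; "turn": the turn about the world's z in rad. A call has 1 to 12 rows; each row is the pose to reach, as a shift and turn from the pose commanded when the call began; what a row does not reach only later rows make up. A row lasts 1/10 s, in which the tool goes at most 50 mm and 8.59 degrees, less where a joint would pass 70% of its speed; a pose out of reach is approached as far as the arm can. A call with a gripper value outside its range is refused whole. "fingers" is the closure in counts, from 0 (fully open) to 255 (shut), set as the call begins (left out, the last holds). The fingers move at their own pace and stop on an object; "force" is the grip in N (left out, the last holds). Time passes only in rows, so rows that repeat a pose let the fingers close. It gives the time, the measured TCP pose, the force and the opening at its end, in the units of the state.
- telemetry.get_obs(): the state, without advancing time (a new reading comes with each control period).
- optics.grab_frame(name): name is "scene" or "top"; returns the picture (480x640x3 uint8, red, green, blue); there is no depth.
- optics.camera_info(name): a dict with "K" (3x3 intrinsics, pixels), "world_from_camera" (4x4, takes a point from camera to world coordinates). Camera axes: x right, y down, z forward; pixel columns grow to the right and rows downward; lengths in mm; the calibration is good to about 2 mm. A picture is of the moment at which its call begins. camera_info takes no time and is no camera call.
- job_done(): hands the job in, once; it reports no verdict.
The state is a dict: "t": time; "joint_pos": joint angles; "qd": joint speeds; "joint_efforts": joint torques, N m; "eef_pos": TCP position; "tool_rot": TCP orientation; "ft_force": force on the tool from outside, world axes, zero at the start; "torque": the same for the moment, N m; "gripper_width": finger opening in mm.
Only numpy, scipy, OpenCV 4.12 (cv2) and the standard library are available. Lean on these libraries where they do the work, as an engineer would, in place of code of your own. Each camera call takes 0.05 s, during which the arm holds its last target. There are 200 camera calls.

## Task

Slide the inner door of the slant-front stock case aside, behind the other door, and fetch out the aluminium blank with the blue painted end; set it down gently, standing upright, in the grey job tray. Then slide that door fully shut again and lock the case by pushing the lock plunger on the other door all the way in. Do not force the doors or the lock, and leave the other things as they are.

Things in the scene. Friction and masses are not known exactly. Their poses are not given: they have to be found in the camera images.
- case: Green sheet-metal stock case fixed to the bench, 700 wide (y), 256 deep, 216 mm high. Origin on the bench under the middle of its sloping face; x to its back, y to its left, z up. The face rises backwards at 30 deg from level, from the 94 mm high front lip (x -106) to x +106, z 216 mm; then a flat top to x +150. Side walls 12 mm thick, up to the face. Inner floor 12 mm above the bench.
- face (a point): Middle of the case's sloping face, level with the 18 mm wide tracks on its upper and lower edges. x up the slope, y to the left, z straight out. Two clear doors, 220 mm up the slope by 353 mm wide, 8 mm thick: the outer covers the left half, its face 2 mm below the tracks; the inner the right half, its face 15 mm below. They overlap 30 mm in the middle.
- rear_door (a joint): Inner door (right half): how far it is slid to the left (case +y) behind the outer door, m. 0 = shut at the right wall, 0.25 = fully open, both hard stops. Starts shut or up to 40 mm ajar. Moves with 2 to 5 N, stays where it is left; over 35 N would strain it. Fully open, the case is clear from the right inner wall (case y -338 mm) to y -88 mm.
- pull (a point): Middle of the mouth of the black flush pull in the inner door, level with its face. x up the slope, y to the left (sliding direction), z straight out. A recess 50 mm wide (y), 90 long (x), 18 deep with square walls, for shut fingertips: push on a side wall to slide the door. At full opening its left wall is 11 mm short of the outer door's edge, the lock barrel just beyond, 75 mm down the slope.
- front_door (a joint): Outer door (left half): how far it is slid to the right, m. 0 = shut, 0.25 = fully open. It starts shut and has to end shut; it need not be moved. Slides with 2 to 4 N.
- lock (a joint): Push lock: how far its plunger is pushed in, m. 0 = fully out (unlocked), 0.012 = fully in (locked), a hard stop. Resists with about 5 N at first and 8 N at the end, and stays where it is pushed; more than 35 N would damage it, so stop when the force rises at the end.
- lock_top (a point): Middle of the outer end of the steel lock plunger (20 mm across). It stands out of a dark barrel 31 mm across on the right-hand edge strip of the outer door, in its lower half. x up the slope, y to the left, z straight out; the plunger goes in along -z. Fully out, its end is 15 mm above the barrel and 29 mm above the outer door's face; fully in, 3 mm above the barrel.
- blue_blank: Aluminium round bar blank standing on end, 44 mm across and 90 mm tall, 0.3 to 0.5 kg, with a blue painted upper end. Origin at the middle of its underside, z up along it. It stands on the case floor behind the inner door, beside the green-ended blank, either left or right of it, about 94 mm apart.
- green_blank: The same blank with a green painted upper end. Stays where it is.
- tray: Grey job tray with a black mat in it, fixed on the bench, 200 mm (x) by 150 mm (y), 35 mm high, walls and floor 4 mm thick, empty. Origin at the middle of its underside.
- bottle: Blue bottle of marking fluid, 48 mm across and 115 mm tall, standing on the bench; origin at the middle of its underside. Stays where it is.
- wrench: Steel wrench 170 mm long lying on the bench in front of the case; origin in the middle of it, underside. Stays where it is.
- slug: Steel disc 72 mm across and 35 mm high lying on the bench in front of the case; origin at the middle of its underside. Stays where it is.

How it is judged:
By the outcome, as a careful person would: the job done as asked, in the order asked, and still so for the second after the job is handed in, with the robot touching nothing.
It also fails if it takes over 72 s, if anything falls off the work surface, if the arm or the gripper's body presses on something with over 40 N, if the wrist force passes 120 N, or if a joint passes its speed limit or range.

## Working session

There is one attempt and no reset: what is moved stays moved. The work goes in short steps, Python scripts to look and compute and a tool call to move; the robot and the scene stay as the last step left them, time stands still between calls to the robot, and variables do not carry over. Pictures are saved under pics/ and viewed, about 8 in all and at most 12, crops included, and the job is handed in when it is done.

Besides the shell and the picture viewer there is one more tool, called after ">>>" as name(argument=value, ...) on one line, values as JSON. drive_tool: Moves the arm, as the interface text tells. Its arguments: {"type":"object","properties":{"commands":{"type":"array","items":{"type":"object","properties":{"tx":{"type":"number"},"ty":{"type":"number"},"tz":{"type":"number"},"turn":{"type":"number"}}}},"fingers":{"type":"number"},"force":{"type":"number"}},"required":["commands"]}

```bash
mkdir -p pics; cat > h.py <<'E'
import numpy as np,cv2
from plant import telemetry,optics,job_done
def grab(n,f):
    im=optics.grab_frame(n); cv2.imwrite('pics/'+f,cv2.cvtColor(im,cv2.COLOR_RGB2BGR)); return im
def ray(n,u,v):
    c=optics.camera_info(n);T=np.array(c['world_from_camera']);d=T[:3,:3]@np.linalg.solve(np.array(c['K']),[u,v,1.]);return T[:3,3],d/np.linalg.norm(d)
def atz(n,u,v,z):
    o,d=ray(n,u,v);return o+d*(z-o[2])/d[2]
def proj(n,p):
    c=optics.camera_info(n);T=np.linalg.inv(np.array(c['world_from_camera']));q=np.array(c['K'])@(T[:3,:3]@np.array(p,float)+T[:3,3]);return q[:2]/q[2]
def tri(a,b):
    (o1,d1),(o2,d2)=a,b
    s=np.linalg.lstsq(np.c_[d1,-d2],o2-o1,rcond=None)[0];p,q=o1+s[0]*d1,o2+s[1]*d2
    return (p+q)/2,np.linalg.norm(p-q)
E
python3 - <<'E'
from h import *
for n in('scene','top'):
    grab(n,n+'0.png');c=optics.camera_info(n);print(n,np.round(c['K'],1).tolist(),np.round(c['world_from_camera'],3).tolist())
print(telemetry.get_obs())
E
```

```text
scene [[553.4, 0.0, 316.0], [0.0, 553.4, 231.7], [0.0, 0.0, 1.0]] [[0.776, 0.552, -0.304, 931.382], [0.63, -0.68, 0.374, -444.486], [-0.001, -0.482, -0.876, 1192.878], [0.0, 0.0, 0.0, 1.0]]
top [[509.3, 0.0, 315.0], [0.0, 509.3, 242.8], [0.0, 0.0, 1.0]] [[0.029, -0.988, 0.152, 363.638], [-0.999, -0.031, -0.01, 30.753], [0.014, -0.152, -0.988, 1165.427], [0.0, 0.0, 0.0, 1.0]]
{'t': 0.1, 'joint_pos': array([ 1.17740046e+00,  4.80779647e-01,  1.59680567e+00, -3.28221029e-05,
        1.06512132e+00, -4.65950829e-02]), 'qd': array([-0.00195514, -0.00196223, -0.0013311 , -0.00169051, -0.00102283,
       -0.0005652 ]), 'joint_efforts': array([ 1.01941274e-03, -9.52271605e+01, -4.31036103e+01, -2.73007154e-04,
        5.32881371e-03, -1.20407731e-05]), 'eef_pos': array([220.77893888, 610.97702116, 247.73167357]), 'tool_rot': array([-1.07541932e-04,  1.72524872e-01,  9.85005004e-01, -5.46695531e-04]), 'ft_force': array([-0.72187838,  0.29671465,  0.32448825]), 'torque': array([0.02085047, 0.02672474, 0.03070612]), 'gripper_width': 85.23267128993271}
```

View pics/scene0.png

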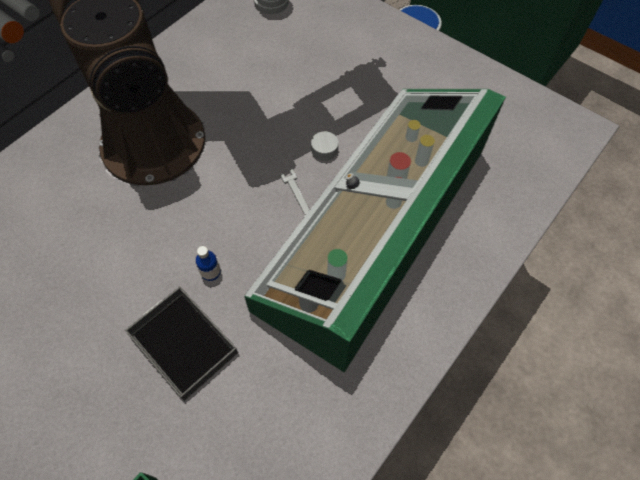

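View pics/top0.png

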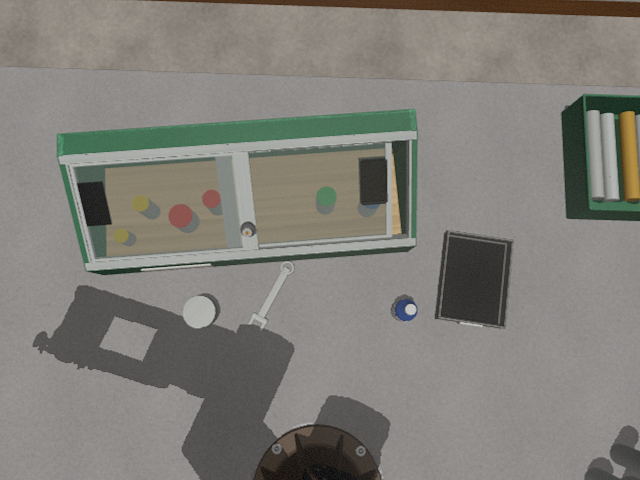

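Top view: the case is slightly yawed, the inner door is ajar by about 30 mm with its pull near (373,181), the lock is at (248,230), green is at (326,196), and blue is probably hidden below the pull. The scene view agrees: pull (319,286), lock (351,181). Next I'll zoom for corners.

```bash
python3 - <<'E'
import cv2
t=cv2.imread('pics/top0.png')[100:280,50:430];cv2.imwrite('pics/ct.png',cv2.resize(t,None,fx=2.1,fy=2.1,interpolation=cv2.INTER_CUBIC))
s=cv2.imread('pics/scene0.png')[80:375,235:515];cv2.imwrite('pics/cs.png',cv2.resize(s,None,fx=2,fy=2,interpolation=cv2.INTER_CUBIC))
E
```

```text
(no output)
```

View pics/ct.png

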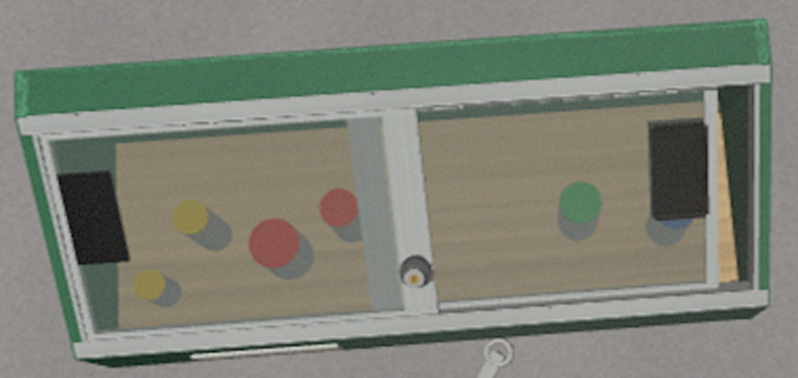

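View pics/cs.png

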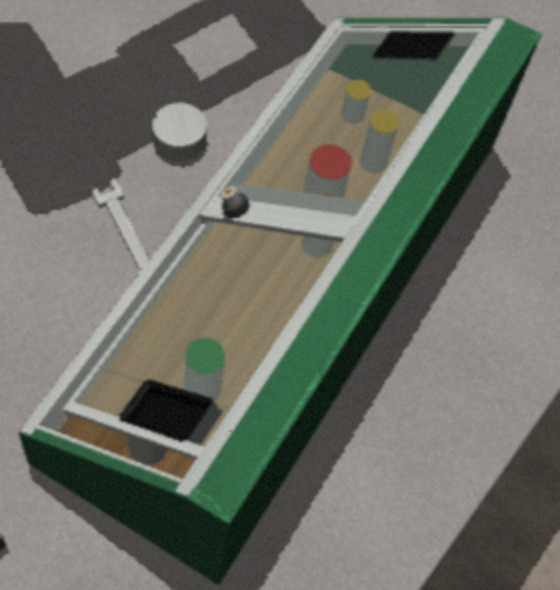

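The crops show the blue end partly hidden under the pull at crop (675,222), right of green. The case corners are clear in both views. Next I'll fit the case pose and measure everything.

```bash
cat >> h.py <<'E'
from scipy.optimize import least_squares
def cw(P,p):  # case->world
    c,s=np.cos(P[2]),np.sin(P[2]);p=np.asarray(p,float);return np.array([P[0]+c*p[0]-s*p[1],P[1]+s*p[0]+c*p[1],p[2]])
def wc(P,p):
    c,s=np.cos(P[2]),np.sin(P[2]);x,y=p[0]-P[0],p[1]-P[1];return np.array([c*x+s*y,-s*x+c*y,p[2]])
C30,S30=np.cos(np.pi/6),.5
def fw(P,f): # face->world
    return cw(P,[f[0]*C30-f[2]*S30,f[1],155+f[0]*S30+f[2]*C30])
def onface(P,n,u,v,h): # ray onto plane face z=h -> face coords
    o,d=ray(n,u,v);a=fw(P,[0,0,h]);N=fw(P,[0,0,h+1])-a;p=wc(P,o+d*(N@(a-o))/(N@d))
    return np.array([(p[0]*C30+(p[2]-155)*S30),p[1],h])
E
python3 - <<'E'
from h import *
T=lambda x,y:((x+.5)/2.1+49.5,(y+.5)/2.1+99.5)
S=lambda x,y:((x+.5)/2+234.5,(y+.5)/2+79.5)
obs=[('top',T(16,71),(150,350,216)),('top',T(766,19),(150,-350,216)),('top',T(20,119),(106,350,216)),('top',T(770,66),(106,-350,216)),('top',T(78,359),(-106,350,94)),('top',T(768,306),(-106,-350,94)),
('scene',S(193,494),(106,-350,216)),('scene',S(231,522),(150,-350,216)),('scene',S(219,582),(150,-350,0)),('scene',S(540,35),(150,350,216)),('scene',S(507,20),(106,350,216)),('scene',S(22,432),(-106,-350,94)),('scene',S(338,19),(-106,350,94))]
r=least_squares(lambda P:np.concatenate([proj(n,cw(P,q))-p for n,p,q in obs]),[700,50,.08],loss='soft_l1',x_scale=[1,1,.01])
P=r.x;print(P,np.round(r.fun.reshape(-1,2),1).tolist());np.save('P.npy',P)
print('lock barrel/plunger',onface(P,'top',*T(410,280),27),onface(P,'scene',*S(229,193),27))
print('lock barrel top',onface(P,'top',*T(415,269),12),onface(P,'scene',*S(236,203),12))
for n,pts in(('top',[T(649,122),T(708,122),T(708,216),T(654,221)]),('scene',[S(150,381),S(216,404),S(121,416),S(182,439)])):
    print('pull',n,[np.round(onface(P,n,*p,-15),1).tolist() for p in pts])
print('door R edge',onface(P,'top',*T(716,180),-15),onface(P,'scene',*S(137,435),-15),'outer R edge',onface(P,'top',*T(428,200),-2))
for n in('top','scene'):
    im=cv2.imread(f'pics/{n}0.png').astype(int);b,g,rr=im[...,0],im[...,1],im[...,2]
    for nm,m in(('green',(g>b+15)&(g>rr+25)),('blue',(b>rr+12)&(b>g+8))):
        k,l,st,ce=cv2.connectedComponentsWithStats(m.astype(np.uint8))
        for i in range(1,k):
            if 15<st[i,4]<900:
                w=atz(n,*ce[i],102);c=wc(P,w)
                if abs(c[1])<400 and abs(c[0])<450: print(n,nm,st[i].tolist(),ce[i].round(1),'z102 w',w.round(1),'case',c.round(1))
# tray
im=cv2.imread('pics/top0.png')
print('tray corners z35',[atz('top',*p,35).round(0)[:2].tolist() for p in((446,232),(512,240),(504,327),(436,319))],[atz('scene',*p,35).round(0)[:2].tolist() for p in((181,289),(237,351),(184,398),(127,330))])
E
```

```text
[5.96760471e+02 1.65278523e+02 1.07252940e-01] [[-1.6, -0.0], [-0.1, -0.1], [-3.4, -1.1], [0.4, -1.2], [-2.4, 0.4], [0.0, 0.4], [-2.1, 2.4], [-0.6, 1.0], [0.2, 1.8], [1.1, -1.0], [0.2, -1.2], [-1.9, 0.2], [-1.8, -0.7]]
lock barrel/plunger [-55.08560366   3.97652558  27.        ] [-52.8761477   -0.52041592  27.        ]
lock barrel top [-49.51348709  -0.35125522  12.        ] [-49.63237403  -0.96576638  12.        ]
pull top [[72.3, -236.2, -15.0], [68.2, -293.2, -15.0], [-26.2, -292.3, -15.0], [-27.2, -238.3, -15.0]]
pull scene [[-21.9, -237.6, -15.0], [72.1, -240.8, -15.0], [-26.5, -286.5, -15.0], [61.1, -288.8, -15.0]]
door R edge [  10.09397593 -300.56925899  -15.        ] [   7.9729793  -300.75295486  -15.        ] outer R edge [ 14.71106114 -18.86154814  -2.        ]
top green [411, 139, 6, 99, 463] [413.8 186.6] z102 w [ 656.6 -188.9  102. ] case [  21.6 -358.6  102. ]
top green [59, 164, 30, 99, 532] [ 73.7 212.9] z102 w [575.7 533.  102. ] case [ 18.4 367.9 102. ]
top green [317, 187, 19, 19, 294] [326. 196.] z102 w [ 6.298e+02 -3.000e-01  1.020e+02] case [  15.1 -168.1  102.
[... 200 characters left out ...]
 102. ]
scene green [407, 89, 73, 3, 217] [443.  90.] z102 w [543.8 558.5 102. ] case [-10.6 396.7 102. ]
scene green [328, 249, 19, 18, 273] [337.1 257.5] z102 w [ 6.291e+02 -4.000e-01  1.020e+02] case [  14.5 -168.2  102. ]
scene green [250, 294, 74, 33, 458] [287.2 310. ] z102 w [ 623.4 -162.2  102. ] case [  -8.6 -328.4  102. ]
scene blue [195, 250, 22, 22, 317] [206.2 261.8] z102 w [ 413.5 -188.9  102. ] case [-220.1 -332.5  102. ]
scene blue [203, 274, 17, 7, 29] [211.7 278.3] z102 w [ 450.4 -209.6  102. ] case [-185.7 -357.   102. ]
tray corners z35 [[572.0, -276.0], [558.0, -425.0], [363.0, -402.0], [376.0, -252.0]] [[385.0, -258.0], [581.0, -283.0], [564.0, -423.0], [364.0, -399.0]]
```

```bash
python3 - <<'E'
from h import *
P=np.load('P.npy')
p=fw(P,[22,-264,-15]);print('pull now',p.round(1)); print('pull open',fw(P,[22,-51,-15]).round(1),'ydir',(cw(P,[0,1,0])-cw(P,[0,0,0])).round(4))
print('lock top out',fw(P,[-52,-1,27]).round(1),'n',(fw(P,[0,0,1])-fw(P,[0,0,0])).round(3),'green',cw(P,[15,-168,102]).round(1),'blue guess',cw(P,[15,-262,102]).round(1))
o=telemetry.get_obs();e=o['eef_pos'];print('shift to above pull',(p-e).round(1))
E
```

```text
pull now [651.4 -94.4 153. ]
pull open [628.6 117.4 153. ] ydir [-0.107   0.9943  0.    ]
lock top out [538.7 158.  152.4] n [-0.497 -0.054  0.866] green [ 6.297e+02 -2.000e-01  1.020e+02] blue guess [639.7 -93.6 102. ]
shift to above pull [ 430.6 -705.3  -94.7]
```

>>> drive_tool(commands=[{"tx": 0, "ty": 0, "tz": 50, "turn": -0.14}, {"tx": 430, "ty": -706, "tz": 60, "turn": -1.117}, {"tx": 430, "ty": -706, "tz": 60, "turn": -1.117}, {"tx": 430, "ty": -706, "tz": 60, "turn": -1.117}, {"tx": 430, "ty": -706, "tz": 60, "turn": -1.117}, {"tx": 430, "ty": -706, "tz": 60, "turn": -1.117}, {"tx": 430, "ty": -706, "tz": 60, "turn": -1.117}, {"tx": 430, "ty": -706, "tz": 60, "turn": -1.117}, {"tx": 430, "ty": -706, "tz": 60, "turn": -1.117}, {"tx": 430, "ty": -706, "tz": 60, "turn": -1.117}, {"tx": 430, "ty": -706, "tz": 60, "turn": -1.117}, {"tx": 430, "ty": -706, "tz": 60, "turn": -1.117}], fingers=255, force=60)

```text
t: 1.3
eef_pos: [507.6, 139.6, 304.9]
tool_rot: [-0.0, 0.668, 0.744, -0.0]
ft_force: [1.3, 0.7, 0.2]
gripper_width: 0.3
```

>>> drive_tool(commands=[{"tx": 0}, {"tx": 0}, {"tx": 0}])

```text
$.commands[0]: bad value
```

>>> drive_tool(commands=[{"tx": 0, "ty": 0, "tz": 0, "turn": 0}, {"tx": 0, "ty": 0, "tz": 0, "turn": 0}, {"tx": 0, "ty": 0, "tz": 0, "turn": 0}])

```text
t: 1.6
eef_pos: [506.4, 142.2, 304.7]
tool_rot: [-0.0, 0.668, 0.744, -0.0]
ft_force: [-0.5, 0.2, -0.0]
gripper_width: 0.0
```

>>> drive_tool(commands=[{"tx": 145, "ty": -236, "tz": 0, "turn": 0}, {"tx": 145, "ty": -236, "tz": 0, "turn": 0}, {"tx": 145, "ty": -236, "tz": 0, "turn": 0}, {"tx": 145, "ty": -236, "tz": 0, "turn": 0}, {"tx": 145, "ty": -236, "tz": 0, "turn": 0}, {"tx": 145, "ty": -236, "tz": 0, "turn": 0}, {"tx": 145, "ty": -236, "tz": -40, "turn": 0}, {"tx": 145, "ty": -236, "tz": -80, "turn": 0}, {"tx": 145, "ty": -236, "tz": -100, "turn": 0}, {"tx": 145, "ty": -236, "tz": -110, "turn": 0}, {"tx": 145, "ty": -236, "tz": -110, "turn": 0}, {"tx": 145, "ty": -236, "tz": -110, "turn": 0}])

```text
t: 2.8
eef_pos: [652.7, -93.6, 196.1]
tool_rot: [0.001, 0.668, 0.744, 0.0]
ft_force: [0.9, -0.2, 0.0]
gripper_width: 0.1
```

```bash
python3 - <<'E'
from h import *
import cv2
a=grab('top','t1.png')[130:270,280:430];b=grab('scene','s1.png')[210:350,240:390]
P=cv2.resize(cv2.cvtColor(np.hstack([a,b]),cv2.COLOR_RGB2BGR),None,fx=2.6,fy=2.6,interpolation=cv2.INTER_CUBIC);cv2.imwrite('pics/c1.png',P)
e=telemetry.get_obs()['eef_pos'];print(e,'tip px',proj('top',e-[0,0,17]),proj('scene',e-[0,0,17]))
E
```

```text
[652.87348721 -94.09159861 196.56318716] tip px [374.51649086 176.80364827] [318.80947712 279.86571334]
```

View pics/c1.png

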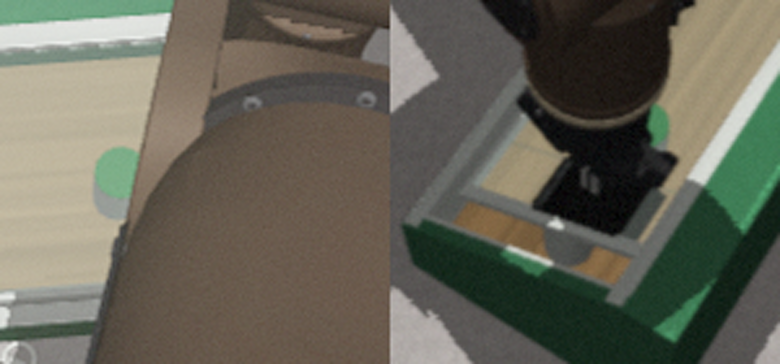

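The fingertips appear at about scene (317,281), as predicted, centred over the pull. I'll descend.

>>> drive_tool(commands=[{"tx": -1, "ty": 0, "tz": -10, "turn": 0}, {"tx": -1, "ty": 0, "tz": -20, "turn": 0}, {"tx": -1, "ty": 0, "tz": -26, "turn": 0}, {"tx": -1, "ty": 0, "tz": -29, "turn": 0}, {"tx": -1, "ty": 0, "tz": -31, "turn": 0}, {"tx": -1, "ty": 0, "tz": -33, "turn": 0}, {"tx": -1, "ty": 0, "tz": -33, "turn": 0}])

```text
t: 3.6
eef_pos: [651.0, -94.4, 161.8]
tool_rot: [-0.0, 0.668, 0.744, -0.0]
ft_force: [1.0, -0.0, 0.0]
gripper_width: 0.2
```

>>> drive_tool(commands=[{"tx": -0.5, "ty": 5, "tz": 0, "turn": 0}, {"tx": -1, "ty": 10, "tz": 0, "turn": 0}, {"tx": -1.6, "ty": 15, "tz": 0, "turn": 0}, {"tx": -2.2, "ty": 20, "tz": 0, "turn": 0}, {"tx": -3, "ty": 28, "tz": 0, "turn": 0}, {"tx": -3.9, "ty": 36, "tz": 0, "turn": 0}, {"tx": -4.8, "ty": 45, "tz": 0, "turn": 0}])

```text
t: 4.3
eef_pos: [646.2, -48.7, 162.1]
tool_rot: [0.0, 0.668, 0.744, 0.0]
ft_force: [-0.2, -3.4, 2.2]
gripper_width: 0.0
```

>>> drive_tool(commands=[{"tx": -1.6, "ty": 15, "tz": 0, "turn": 0}, {"tx": -3.2, "ty": 30, "tz": 0, "turn": 0}, {"tx": -4.8, "ty": 45, "tz": 0, "turn": 0}, {"tx": -6.5, "ty": 60, "tz": 0, "turn": 0}, {"tx": -8.1, "ty": 75, "tz": 0, "turn": 0}, {"tx": -9.7, "ty": 90, "tz": 0, "turn": 0}, {"tx": -11.3, "ty": 105, "tz": 0, "turn": 0}, {"tx": -12.9, "ty": 120, "tz": 0, "turn": 0}, {"tx": -14.5, "ty": 135, "tz": 0, "turn": 0}, {"tx": -16.1, "ty": 150, "tz": 0, "turn": 0}, {"tx": -17.2, "ty": 160, "tz": 0, "turn": 0}, {"tx": -17.2, "ty": 160, "tz": 0, "turn": 0}])

```text
t: 5.5
eef_pos: [628.4, 112.2, 161.7]
tool_rot: [-0.0, 0.668, 0.744, -0.0]
ft_force: [0.2, -0.2, 1.1]
gripper_width: -0.2
```

>>> drive_tool(commands=[{"tx": -0.3, "ty": 3, "tz": 0, "turn": 0}, {"tx": -0.6, "ty": 6, "tz": 0, "turn": 0}, {"tx": -0.9, "ty": 9, "tz": 0, "turn": 0}, {"tx": -1.2, "ty": 11, "tz": 0, "turn": 0}, {"tx": -1.4, "ty": 13, "tz": 0, "turn": 0}])

```text
t: 6.0
eef_pos: [627.4, 123.5, 161.8]
tool_rot: [-0.0, 0.668, 0.744, -0.0]
ft_force: [-1.1, -2.9, -0.9]
gripper_width: -0.0
```

>>> drive_tool(commands=[{"tx": -0.1, "ty": 1, "tz": 0, "turn": 0}, {"tx": -0.2, "ty": 2, "tz": 0, "turn": 0}, {"tx": -0.3, "ty": 3, "tz": 0, "turn": 0}])

```text
t: 6.3
eef_pos: [627.2, 126.6, 161.9]
tool_rot: [-0.0, 0.668, 0.744, -0.0]
ft_force: [-1.1, -2.7, -2.3]
gripper_width: -0.2
```

>>> drive_tool(commands=[{"tx": -0.1, "ty": 1, "tz": 0, "turn": 0}, {"tx": -0.2, "ty": 2, "tz": 0, "turn": 0}])

```text
t: 6.5
eef_pos: [627.0, 128.6, 161.9]
tool_rot: [-0.0, 0.668, 0.744, -0.0]
ft_force: [-0.4, -2.1, -1.8]
gripper_width: 0.3
```

>>> drive_tool(commands=[{"tx": -0.1, "ty": 1, "tz": 0, "turn": 0}, {"tx": -0.2, "ty": 2, "tz": 0, "turn": 0}])

```text
t: 6.7
eef_pos: [626.9, 130.4, 162.0]
tool_rot: [0.0, 0.668, 0.744, -0.0]
ft_force: [-0.7, -12.7, -0.4]
gripper_width: 0.3
```

The door is at its stop, so I'll back off and lift, then clear the view for a measurement of blue.

>>> drive_tool(commands=[{"tx": 0.6, "ty": -6, "tz": 0, "turn": 0}, {"tx": 1, "ty": -12, "tz": 5, "turn": 0}, {"tx": 1, "ty": -12, "tz": 40, "turn": 0}, {"tx": 0, "ty": -12, "tz": 80, "turn": 0}, {"tx": -50, "ty": -12, "tz": 120, "turn": 0}, {"tx": -100, "ty": -12, "tz": 120, "turn": 0}, {"tx": -110, "ty": 40, "tz": 120, "turn": 0}, {"tx": -110, "ty": 90, "tz": 120, "turn": 0}, {"tx": -110, "ty": 140, "tz": 120, "turn": 0}, {"tx": -110, "ty": 170, "tz": 120, "turn": 0}, {"tx": -110, "ty": 170, "tz": 120, "turn": 0}], fingers=0)

```text
t: 7.8
eef_pos: [516.9, 304.7, 282.5]
tool_rot: [-0.0, 0.667, 0.745, 0.001]
ft_force: [-0.4, -0.5, -0.3]
gripper_width: 85.6
```

```bash
cat > m.py <<'E'
from h import *
P=np.load('P.npy');C={}
for n in('top','scene'):
    im=cv2.cvtColor(grab(n,n+'2.png'),cv2.COLOR_RGB2BGR).astype(int);b,g,rr=im[...,0],im[...,1],im[...,2]
    for nm,m in(('green',(g>b+15)&(g>rr+25)),('blue',(b>rr+20)&(b>g+12))):
        k,l,st,ce=cv2.connectedComponentsWithStats(m.astype(np.uint8))
        for i in range(1,k):
            w=atz(n,*ce[i],102);c=wc(P,w)
            if 60<st[i,4]<900 and abs(c[1])<340 and abs(c[0])<120:
                print(n,nm,st[i].tolist(),ce[i].round(1),w.round(1),'case',c.round(1))
E
python3 m.py; python3 -c "
import cv2,numpy as np
a=cv2.imread('pics/top2.png');cv2.imwrite('pics/c2.png',a)
from h import *
print(telemetry.get_obs()['eef_pos'])"
```

```text
top green [317, 187, 20, 20, 310] [326.1 196.2] [ 6.293e+02 -5.000e-01  1.020e+02] case [  14.6 -168.3  102. ]
top blue [361, 190, 20, 19, 299] [371.  199.1] [626.1 -96.9 102. ] case [   1.1 -263.8  102. ]
scene green [328, 249, 19, 18, 290] [337.1 257.5] [ 6.291e+02 -5.000e-01  1.020e+02] case [  14.4 -168.3  102. ]
scene green [250, 294, 76, 34, 461] [287.6 310.2] [ 624.4 -162.   102. ] case [  -7.6 -328.4  102. ]
scene blue [299, 280, 19, 19, 292] [307.9 288.7] [626.3 -97.8 102. ] case [   1.2 -264.8  102. ]
[516.82216405 301.12324283 282.16557025]
```

View pics/c2.png

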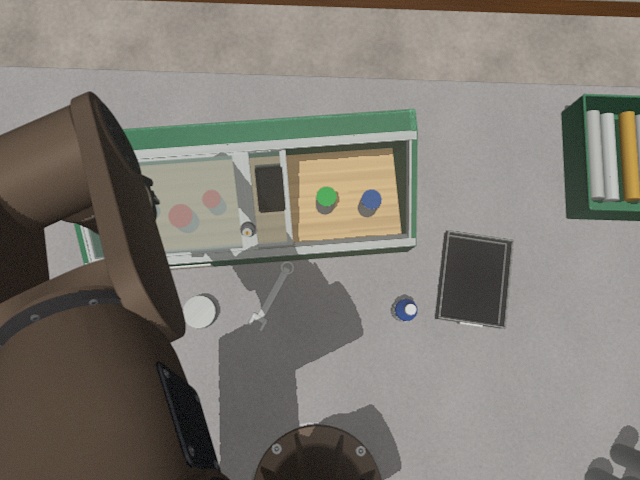

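The door is fully open; blue is at top (371,199), scene (308,289), and both views agree on (626,-97) with the top at z 102. I'll go over it.

>>> drive_tool(commands=[{"tx": 109.4, "ty": -398.5, "tz": 0, "turn": 0}, {"tx": 109.4, "ty": -398.5, "tz": 0, "turn": 0}, {"tx": 109.4, "ty": -398.5, "tz": 0, "turn": 0}, {"tx": 109.4, "ty": -398.5, "tz": 0, "turn": 0}, {"tx": 109.4, "ty": -398.5, "tz": 0, "turn": 0}, {"tx": 109.4, "ty": -398.5, "tz": 0, "turn": 0}, {"tx": 109.4, "ty": -398.5, "tz": 0, "turn": 0}, {"tx": 109.4, "ty": -398.5, "tz": 0, "turn": 0}, {"tx": 109.4, "ty": -398.5, "tz": 0, "turn": 0}, {"tx": 109.4, "ty": -398.5, "tz": -40, "turn": 0}, {"tx": 109.4, "ty": -398.5, "tz": -80, "turn": 0}, {"tx": 109.4, "ty": -398.5, "tz": -80, "turn": 0}])

```text
t: 9.1
eef_pos: [622.7, -98.4, 197.7]
tool_rot: [-0.003, 0.669, 0.743, -0.002]
ft_force: [-0.8, -0.2, -0.0]
gripper_width: 85.4
```

>>> drive_tool(commands=[{"tx": 0, "ty": 0, "tz": 0, "turn": 0}, {"tx": 0, "ty": 0, "tz": 0, "turn": 0}])

```text
t: 9.3
eef_pos: [627.2, -98.3, 204.2]
tool_rot: [0.001, 0.668, 0.744, 0.001]
ft_force: [0.4, 0.3, -0.2]
gripper_width: 85.5
```

>>> drive_tool(commands=[{"tx": 0, "ty": 0.5, "tz": -25, "turn": 0}, {"tx": 0, "ty": 0.5, "tz": -50, "turn": 0}, {"tx": 0, "ty": 0.5, "tz": -75, "turn": 0}, {"tx": 0, "ty": 0.5, "tz": -95, "turn": 0}, {"tx": 0, "ty": 0.5, "tz": -110, "turn": 0}, {"tx": 0, "ty": 0.5, "tz": -118, "turn": 0}, {"tx": 0, "ty": 0.5, "tz": -121, "turn": 0}, {"tx": 0, "ty": 0.5, "tz": -121, "turn": 0}, {"tx": 0, "ty": 0.5, "tz": -121, "turn": 0}])

```text
t: 10.2
eef_pos: [626.9, -97.5, 81.9]
tool_rot: [0.001, 0.668, 0.744, 0.0]
ft_force: [0.7, 0.2, 0.4]
gripper_width: 85.7
```

>>> drive_tool(commands=[{"tx": 0, "ty": 0, "tz": 0, "turn": 0}, {"tx": 0, "ty": 0, "tz": 0, "turn": 0}, {"tx": 0, "ty": 0, "tz": 0, "turn": 0}, {"tx": 0, "ty": 0, "tz": 0, "turn": 0}, {"tx": 0, "ty": 0, "tz": 0, "turn": 0}, {"tx": 0, "ty": 0, "tz": 0, "turn": 0}, {"tx": 0, "ty": 0, "tz": 0, "turn": 0}, {"tx": 0, "ty": 0, "tz": 0, "turn": 0}], fingers=255, force=50)

```text
t: 11.0
eef_pos: [626.5, -97.4, 81.5]
tool_rot: [0.0, 0.668, 0.744, 0.0]
ft_force: [-1.1, -0.5, 5.6]
gripper_width: 42.7
```

>>> drive_tool(commands=[{"tx": 0, "ty": 0, "tz": 3, "turn": 0}, {"tx": 0, "ty": 0, "tz": 10, "turn": 0}, {"tx": 0, "ty": 0, "tz": 25, "turn": 0}, {"tx": 0, "ty": 0, "tz": 50, "turn": 0}, {"tx": 0, "ty": 0, "tz": 80, "turn": 0}, {"tx": 0, "ty": 0, "tz": 110, "turn": 0}, {"tx": 0, "ty": 0, "tz": 140, "turn": 0}, {"tx": 0, "ty": 0, "tz": 160, "turn": 0}, {"tx": 0, "ty": 0, "tz": 170, "turn": 0}, {"tx": 0, "ty": 0, "tz": 170, "turn": 0}])

```text
t: 12.0
eef_pos: [626.9, -97.5, 252.8]
tool_rot: [0.001, 0.668, 0.744, 0.001]
ft_force: [0.4, -0.3, -3.3]
gripper_width: 42.7
```

>>> drive_tool(commands=[{"tx": -12, "ty": -18, "tz": 0, "turn": 0}, {"tx": -30, "ty": -46, "tz": 0, "turn": 0}, {"tx": -48, "ty": -74, "tz": 0, "turn": 0}, {"tx": -66, "ty": -103, "tz": 0, "turn": 0}, {"tx": -84, "ty": -131, "tz": 0, "turn": 0}, {"tx": -102, "ty": -159, "tz": 0, "turn": 0}, {"tx": -120, "ty": -187, "tz": 0, "turn": 0}, {"tx": -138, "ty": -215, "tz": 0, "turn": 0}, {"tx": -150, "ty": -234, "tz": 0, "turn": 0}, {"tx": -156, "ty": -243, "tz": 0, "turn": 0}, {"tx": -156, "ty": -243, "tz": 0, "turn": 0}, {"tx": -156, "ty": -243, "tz": 0, "turn": 0}])

```text
t: 13.2
eef_pos: [470.3, -339.8, 250.3]
tool_rot: [-0.001, 0.668, 0.744, 0.0]
ft_force: [-0.3, 0.7, -2.9]
gripper_width: 42.8
```

>>> drive_tool(commands=[{"tx": 0, "ty": 0, "tz": -20, "turn": 0}, {"tx": 0, "ty": 0, "tz": -50, "turn": 0}, {"tx": 0, "ty": 0, "tz": -80, "turn": 0}, {"tx": 0, "ty": 0, "tz": -110, "turn": 0}, {"tx": 0, "ty": 0, "tz": -130, "turn": 0}, {"tx": 0, "ty": 0, "tz": -145, "turn": 0}, {"tx": 0, "ty": 0, "tz": -155, "turn": 0}, {"tx": 0, "ty": 0, "tz": -160, "turn": 0}, {"tx": 0, "ty": 0, "tz": -164, "turn": 0}, {"tx": 0, "ty": 0, "tz": -166, "turn": 0}, {"tx": 0, "ty": 0, "tz": -166, "turn": 0}, {"tx": 0, "ty": 0, "tz": -166, "turn": 0}])

```text
t: 14.4
eef_pos: [470.5, -340.6, 85.4]
tool_rot: [0.0, 0.668, 0.744, 0.0]
ft_force: [0.6, -0.5, -3.0]
gripper_width: 43.3
```

>>> drive_tool(commands=[{"tx": 0, "ty": 0, "tz": -2, "turn": 0}, {"tx": 0, "ty": 0, "tz": -4, "turn": 0}, {"tx": 0, "ty": 0, "tz": -6, "turn": 0}, {"tx": 0, "ty": 0, "tz": -7, "turn": 0}, {"tx": 0, "ty": 0, "tz": -7, "turn": 0}])

```text
t: 14.9
eef_pos: [470.2, -340.3, 77.7]
tool_rot: [-0.0, 0.668, 0.744, -0.0]
ft_force: [-0.6, -0.1, -3.5]
gripper_width: 43.1
```

>>> drive_tool(commands=[{"tx": 0, "ty": 0, "tz": -1, "turn": 0}, {"tx": 0, "ty": 0, "tz": -1.5, "turn": 0}, {"tx": 0, "ty": 0, "tz": -1.5, "turn": 0}])

```text
t: 15.2
eef_pos: [470.2, -340.4, 76.4]
tool_rot: [-0.0, 0.668, 0.744, -0.0]
ft_force: [0.6, 0.3, -3.4]
gripper_width: 43.0
```

>>> drive_tool(commands=[{"tx": 0, "ty": 0, "tz": -0.5, "turn": 0}, {"tx": 0, "ty": 0, "tz": -1, "turn": 0}, {"tx": 0, "ty": 0, "tz": -1, "turn": 0}])

```text
t: 15.5
eef_pos: [470.3, -340.4, 75.4]
tool_rot: [-0.0, 0.668, 0.744, -0.0]
ft_force: [0.0, -0.1, -2.7]
gripper_width: 42.8
```

>>> drive_tool(commands=[{"tx": 0, "ty": 0, "tz": -0.5, "turn": 0}, {"tx": 0, "ty": 0, "tz": -1, "turn": 0}, {"tx": 0, "ty": 0, "tz": -1, "turn": 0}])

```text
t: 15.8
eef_pos: [470.2, -340.4, 74.4]
tool_rot: [-0.0, 0.668, 0.744, -0.0]
ft_force: [0.7, 0.3, -3.1]
gripper_width: 42.9
```

>>> drive_tool(commands=[{"tx": 0, "ty": 0, "tz": -0.5, "turn": 0}, {"tx": 0, "ty": 0, "tz": -1, "turn": 0}, {"tx": 0, "ty": 0, "tz": -1, "turn": 0}])

```text
t: 16.1
eef_pos: [470.3, -340.4, 73.5]
tool_rot: [0.0, 0.668, 0.744, -0.0]
ft_force: [0.5, -0.0, -2.5]
gripper_width: 43.2
```

>>> drive_tool(commands=[{"tx": 0, "ty": 0, "tz": -0.5, "turn": 0}, {"tx": 0, "ty": 0, "tz": -1, "turn": 0}, {"tx": 0, "ty": 0, "tz": -1, "turn": 0}])

```text
t: 16.4
eef_pos: [470.3, -340.6, 73.4]
tool_rot: [0.0, 0.668, 0.744, -0.0]
ft_force: [-4.8, 2.5, 16.5]
gripper_width: 43.0
```

>>> drive_tool(commands=[{"tx": 0, "ty": 0, "tz": 0.7, "turn": 0}, {"tx": 0, "ty": 0, "tz": 0.7, "turn": 0}])

```text
t: 16.6
eef_pos: [470.4, -340.5, 73.4]
tool_rot: [0.0, 0.668, 0.744, -0.0]
ft_force: [-2.7, 0.1, 6.2]
gripper_width: 42.9
```

>>> drive_tool(commands=[{"tx": 0, "ty": 0, "tz": 0, "turn": 0}, {"tx": 0, "ty": 0, "tz": 0, "turn": 0}, {"tx": 0, "ty": 0, "tz": 0, "turn": 0}, {"tx": 0, "ty": 0, "tz": 0, "turn": 0}, {"tx": 0, "ty": 0, "tz": 0, "turn": 0}, {"tx": 0, "ty": 0, "tz": 0, "turn": 0}, {"tx": 0, "ty": 0, "tz": 0, "turn": 0}, {"tx": 0, "ty": 0, "tz": 0, "turn": 0}], fingers=0)

```text
t: 17.4
eef_pos: [470.3, -340.4, 73.1]
tool_rot: [-0.0, 0.668, 0.744, -0.0]
ft_force: [-0.8, 0.8, -0.1]
gripper_width: 85.5
```

>>> drive_tool(commands=[{"tx": 0, "ty": 0, "tz": 15, "turn": 0}, {"tx": 0, "ty": 0, "tz": 40, "turn": 0}, {"tx": 0, "ty": 0, "tz": 80, "turn": 0}, {"tx": 0, "ty": 0, "tz": 120, "turn": 0}, {"tx": 0, "ty": 0, "tz": 160, "turn": 0}, {"tx": 0, "ty": 0, "tz": 200, "turn": 0}, {"tx": 0, "ty": 0, "tz": 210, "turn": 0}, {"tx": 0, "ty": 0, "tz": 210, "turn": 0}])

```text
t: 18.2
eef_pos: [470.9, -340.9, 284.9]
tool_rot: [0.002, 0.668, 0.744, 0.0]
ft_force: [0.7, 0.0, -1.7]
gripper_width: 85.4
```

>>> drive_tool(commands=[{"tx": 158, "ty": 457, "tz": 0, "turn": 0}, {"tx": 158, "ty": 457, "tz": 0, "turn": 0}, {"tx": 158, "ty": 457, "tz": 0, "turn": 0}, {"tx": 158, "ty": 457, "tz": 0, "turn": 0}, {"tx": 158, "ty": 457, "tz": 0, "turn": 0}, {"tx": 158, "ty": 457, "tz": 0, "turn": 0}, {"tx": 158, "ty": 457, "tz": 0, "turn": 0}, {"tx": 158, "ty": 457, "tz": 0, "turn": 0}, {"tx": 158, "ty": 457, "tz": 0, "turn": 0}, {"tx": 158, "ty": 457, "tz": 0, "turn": 0}, {"tx": 158, "ty": 457, "tz": 0, "turn": 0}, {"tx": 158, "ty": 457, "tz": 0, "turn": 0}], fingers=255)

```text
t: 19.4
eef_pos: [627.4, 117.2, 280.9]
tool_rot: [-0.001, 0.668, 0.744, -0.001]
ft_force: [-1.0, -1.0, 0.3]
gripper_width: -0.1
```

>>> drive_tool(commands=[{"tx": 0, "ty": 0, "tz": 0, "turn": 0}, {"tx": 0, "ty": 0, "tz": 0, "turn": 0}])

```text
t: 19.6
eef_pos: [627.9, 115.5, 282.6]
tool_rot: [-0.0, 0.669, 0.743, -0.0]
ft_force: [-1.2, -0.5, -0.8]
gripper_width: -0.1
```

```bash
python3 - <<'E'
from h import *
a=grab('scene','s3.png');P=np.load('P.npy')
im=cv2.cvtColor(a,cv2.COLOR_RGB2BGR);cv2.imwrite('pics/c3.png',cv2.resize(im[70:420,110:530],None,fx=1.7,fy=1.7,interpolation=cv2.INTER_CUBIC))
i=im.astype(int);m=((i[...,0]>i[...,2]+20)&(i[...,0]>i[...,1]+12)).astype(np.uint8)
k,l,st,ce=cv2.connectedComponentsWithStats(m)
for j in range(1,k):
    if 60<st[j,4]<900: print(st[j],ce[j],'z95',atz('scene',*ce[j],94))
print(telemetry.get_obs()['eef_pos'])
E
```

```text
[195 250  22  22 310] [206.34193548 261.7516129 ] z95 [ 409.86783435 -186.69264803   94.        ]
[164 320  23  21 376] [174.92287234 330.02925532] z95 [ 469.55018854 -339.4507154    94.        ]
[628.01803368 115.50599404 282.91309271]
```

View pics/c3.png

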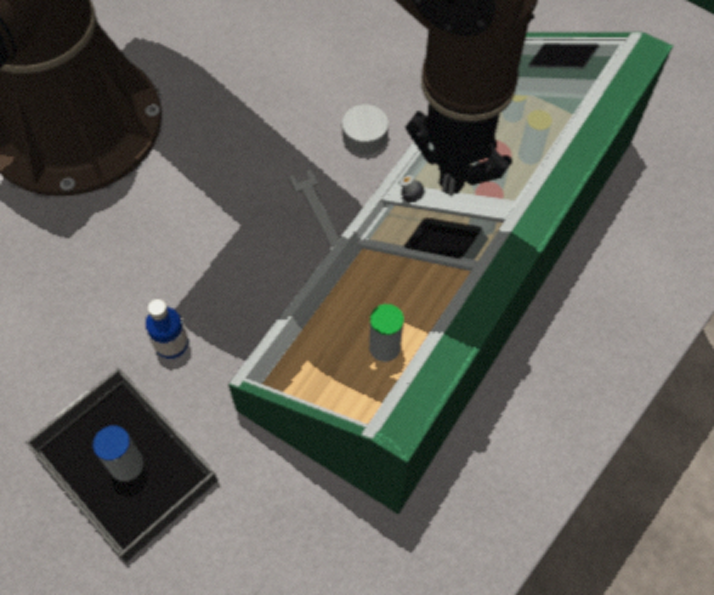

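Blue stands upright in the tray (crop (120,450)), (470,-339) measured. Pull at crop (447,238) is below the gripper. I'll descend and close the door.

>>> drive_tool(commands=[{"tx": 0.5, "ty": -1, "tz": -40, "turn": 0}, {"tx": 0.5, "ty": -1, "tz": -75, "turn": 0}, {"tx": 0.5, "ty": -1, "tz": -98, "turn": 0}, {"tx": 0.5, "ty": -1, "tz": -110, "turn": 0}, {"tx": 0.5, "ty": -1, "tz": -116, "turn": 0}, {"tx": 0.5, "ty": -1, "tz": -119, "turn": 0}, {"tx": 0.5, "ty": -1, "tz": -121, "turn": 0}, {"tx": 0.5, "ty": -1, "tz": -121, "turn": 0}])

```text
t: 20.45
eef_pos: [629.2, 115.6, 162.9]
tool_rot: [0.0, 0.668, 0.744, 0.0]
ft_force: [-1.5, 0.4, 0.2]
gripper_width: 0.2
```

>>> drive_tool(commands=[{"tx": 0.5, "ty": -5, "tz": 0, "turn": 0}, {"tx": 1.1, "ty": -10, "tz": 0, "turn": 0}, {"tx": 1.6, "ty": -15, "tz": 0, "turn": 0}, {"tx": 2.2, "ty": -20, "tz": 0, "turn": 0}, {"tx": 3.0, "ty": -28, "tz": 0, "turn": 0}, {"tx": 4.1, "ty": -38, "tz": 0, "turn": 0}, {"tx": 5.4, "ty": -50, "tz": 0, "turn": 0}])

```text
t: 21.15
eef_pos: [634.4, 64.9, 162.3]
tool_rot: [0.0, 0.668, 0.744, 0.0]
ft_force: [0.9, 2.7, 2.0]
gripper_width: 0.1
```

>>> drive_tool(commands=[{"tx": 1.6, "ty": -15, "tz": 0, "turn": 0}, {"tx": 3.2, "ty": -30, "tz": 0, "turn": 0}, {"tx": 4.8, "ty": -45, "tz": 0, "turn": 0}, {"tx": 6.5, "ty": -60, "tz": 0, "turn": 0}, {"tx": 8.1, "ty": -75, "tz": 0, "turn": 0}, {"tx": 9.7, "ty": -90, "tz": 0, "turn": 0}, {"tx": 11.3, "ty": -105, "tz": 0, "turn": 0}, {"tx": 12.9, "ty": -120, "tz": 0, "turn": 0}, {"tx": 14.5, "ty": -135, "tz": 0, "turn": 0}, {"tx": 16.1, "ty": -150, "tz": 0, "turn": 0}, {"tx": 17.8, "ty": -165, "tz": 0, "turn": 0}, {"tx": 18.9, "ty": -175, "tz": 0, "turn": 0}])

```text
t: 22.35
eef_pos: [653.0, -111.0, 162.0]
tool_rot: [-0.0, 0.668, 0.744, -0.0]
ft_force: [1.7, 3.3, 1.8]
gripper_width: -0.3
```

>>> drive_tool(commands=[{"tx": 0.5, "ty": -5, "tz": 0, "turn": 0}, {"tx": 1.1, "ty": -10, "tz": 0, "turn": 0}, {"tx": 1.6, "ty": -15, "tz": 0, "turn": 0}, {"tx": 2, "ty": -19, "tz": 0, "turn": 0}, {"tx": 2.4, "ty": -22, "tz": 0, "turn": 0}, {"tx": 2.7, "ty": -25, "tz": 0, "turn": 0}, {"tx": 2.7, "ty": -25, "tz": 0, "turn": 0}])

```text
t: 23.05
eef_pos: [655.8, -134.8, 162.1]
tool_rot: [0.0, 0.668, 0.744, -0.0]
ft_force: [-0.1, -0.1, -0.4]
gripper_width: 0.2
```

>>> drive_tool(commands=[{"tx": 0.2, "ty": -2, "tz": 0, "turn": 0}, {"tx": 0.4, "ty": -4, "tz": 0, "turn": 0}, {"tx": 0.6, "ty": -6, "tz": 0, "turn": 0}, {"tx": 0.8, "ty": -7, "tz": 0, "turn": 0}])

```text
t: 23.45
eef_pos: [656.6, -141.5, 162.1]
tool_rot: [-0.0, 0.668, 0.744, -0.0]
ft_force: [-1.7, 3.2, 0.4]
gripper_width: -0.1
```

>>> drive_tool(commands=[{"tx": 0.1, "ty": -1, "tz": 0, "turn": 0}, {"tx": 0.2, "ty": -2, "tz": 0, "turn": 0}])

```text
t: 23.65
eef_pos: [656.8, -143.4, 162.1]
tool_rot: [-0.0, 0.668, 0.744, -0.0]
ft_force: [-0.4, 2.7, 0.2]
gripper_width: 0.2
```

>>> drive_tool(commands=[{"tx": 0.1, "ty": -1, "tz": 0, "turn": 0}, {"tx": 0.2, "ty": -2, "tz": 0, "turn": 0}])

```text
t: 23.85
eef_pos: [657.0, -145.4, 162.1]
tool_rot: [-0.0, 0.668, 0.744, -0.0]
ft_force: [-0.4, 2.1, -1.1]
gripper_width: 0.3
```

>>> drive_tool(commands=[{"tx": 0.1, "ty": -1, "tz": 0, "turn": 0}, {"tx": 0.2, "ty": -1.7, "tz": 0, "turn": 0}])

```text
t: 24.05
eef_pos: [657.0, -146.4, 162.1]
tool_rot: [-0.001, 0.668, 0.744, 0.0]
ft_force: [-1.0, 12.1, 1.2]
gripper_width: 0.0
```

The door is shut at its stop, at the expected position. I'll retreat and look at the lock.

>>> drive_tool(commands=[{"tx": -0.6, "ty": 6, "tz": 0, "turn": 0}, {"tx": -1, "ty": 12, "tz": 4, "turn": 0}, {"tx": -1, "ty": 12, "tz": 40, "turn": 0}, {"tx": -1, "ty": 12, "tz": 80, "turn": 0}, {"tx": -1, "ty": 12, "tz": 90, "turn": 0}, {"tx": -1, "ty": 12, "tz": 90, "turn": 0}])

```text
t: 24.65
eef_pos: [657.3, -135.2, 254.7]
tool_rot: [0.002, 0.668, 0.744, 0.001]
ft_force: [-0.3, -0.9, -0.7]
gripper_width: -0.1
```

```bash
python3 - <<'E'
from h import *
P=np.load('P.npy')
for n in('top','scene'):grab(n,n+'4.png')
a=cv2.imread('pics/top4.png')[210:250,228:268];b=cv2.imread('pics/scene4.png')[160:200,331:371]
cv2.imwrite('pics/c4.png',cv2.resize(np.hstack([a,b]),None,fx=10,fy=10,interpolation=cv2.INTER_CUBIC))
for n in('top','scene'):print(n,proj(n,fw(P,[-53,1,27])),proj(n,fw(P,[-53,1,12])))
print(telemetry.get_obs()['eef_pos'])
E
```

```text
top [246.33836602 231.9923141 ] [246.8819722  229.48653674]
scene [349.55569631 175.77924897] [352.06042191 180.48728848]
[ 655.80710714 -134.89877738  251.56144095]
```

View pics/c4.png

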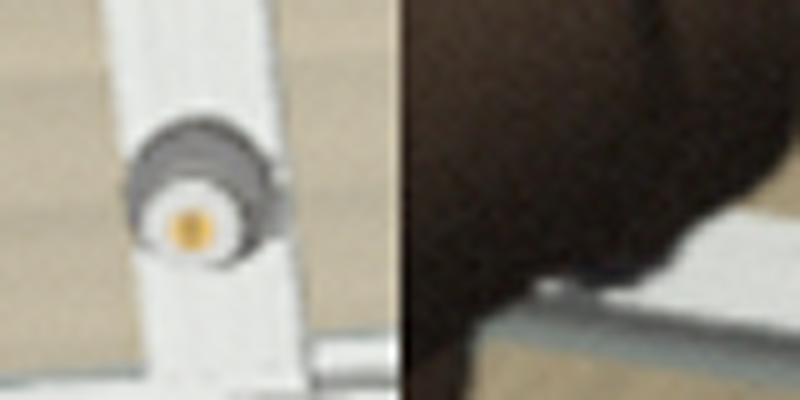

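The plunger centre in the top view is at about (246.8,232.5), within 0.5 px of prediction. I'll go above the lock.

>>> drive_tool(commands=[{"tx": -134, "ty": 292, "tz": 0, "turn": 0}, {"tx": -134, "ty": 292, "tz": 0, "turn": 0}, {"tx": -134, "ty": 292, "tz": 0, "turn": 0}, {"tx": -134, "ty": 292, "tz": 0, "turn": 0}, {"tx": -134, "ty": 292, "tz": 0, "turn": 0}, {"tx": -134, "ty": 292, "tz": 0, "turn": 0}, {"tx": -134, "ty": 292, "tz": 0, "turn": 0}, {"tx": -134, "ty": 292, "tz": 0, "turn": 0}, {"tx": -134, "ty": 292, "tz": -30, "turn": 0}, {"tx": -134, "ty": 292, "tz": -55, "turn": 0}, {"tx": -134, "ty": 292, "tz": -66, "turn": 0}, {"tx": -134, "ty": 292, "tz": -66, "turn": 0}])

```text
t: 25.95
eef_pos: [521.1, 156.2, 184.2]
tool_rot: [-0.001, 0.668, 0.744, -0.002]
ft_force: [0.1, 0.3, 0.3]
gripper_width: 0.2
```

```bash
python3 - <<'E'
from h import *
P=np.load('P.npy')
b=cv2.cvtColor(grab('scene','s5.png'),cv2.COLOR_RGB2BGR)[130:210,300:400]
cv2.imwrite('pics/c5.png',cv2.resize(b,None,fx=7,fy=7,interpolation=cv2.INTER_CUBIC))
e=telemetry.get_obs()['eef_pos'];print(e,'tip crop px',(proj('scene',e-[0,0,17])-[300,130])*7,'lock',(proj('scene',fw(P,[-54,0,27]))-[300,130])*7)
E
```

```text
[521.88437268 156.38970911 185.45969831] tip crop px [304.12953162 272.66613438] lock [342.9302329  322.27376083]
```

View pics/c5.png

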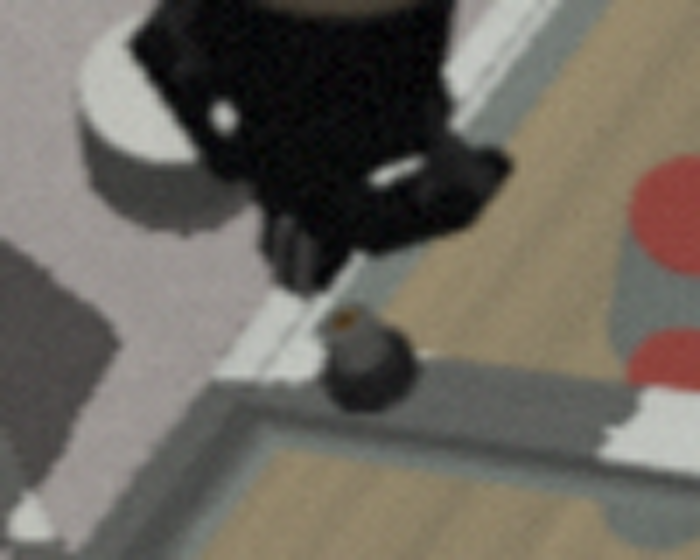

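The fingertips are at crop (300,290), the plunger end at (345,320), on the intended push line. I'll push in along the normal in steps.

>>> drive_tool(commands=[{"tx": 2, "ty": 0.8, "tz": -3.5, "turn": 0}, {"tx": 4, "ty": 1.2, "tz": -7, "turn": 0}, {"tx": 6, "ty": 1.5, "tz": -10.4, "turn": 0}, {"tx": 7.5, "ty": 1.6, "tz": -13, "turn": 0}, {"tx": 8, "ty": 1.6, "tz": -13.9, "turn": 0}])

```text
t: 26.5
eef_pos: [530.4, 158.5, 172.1]
tool_rot: [-0.0, 0.668, 0.744, 0.0]
ft_force: [-0.3, -0.1, -0.2]
gripper_width: 0.1
```

>>> drive_tool(commands=[{"tx": 0.5, "ty": 0, "tz": -0.9, "turn": 0}, {"tx": 1, "ty": 0.1, "tz": -1.7, "turn": 0}, {"tx": 1.5, "ty": 0.1, "tz": -2.6, "turn": 0}, {"tx": 2, "ty": 0.2, "tz": -3.5, "turn": 0}])

```text
t: 26.9
eef_pos: [532.2, 158.7, 168.8]
tool_rot: [0.0, 0.668, 0.744, 0.0]
ft_force: [-1.7, -0.5, 5.6]
gripper_width: 0.0
```

>>> drive_tool(commands=[{"tx": 0.5, "ty": 0, "tz": -0.9, "turn": 0}, {"tx": 1, "ty": 0.1, "tz": -1.7, "turn": 0}, {"tx": 1.5, "ty": 0.1, "tz": -2.6, "turn": 0}, {"tx": 2, "ty": 0.2, "tz": -3.5, "turn": 0}, {"tx": 2.5, "ty": 0.2, "tz": -4.3, "turn": 0}])

```text
t: 27.4
eef_pos: [534.7, 158.9, 164.5]
tool_rot: [0.0, 0.668, 0.744, 0.0]
ft_force: [-2.1, -0.1, 4.9]
gripper_width: -0.1
```

>>> drive_tool(commands=[{"tx": 0.5, "ty": 0, "tz": -0.9, "turn": 0}, {"tx": 1, "ty": 0.1, "tz": -1.7, "turn": 0}])

```text
t: 27.6
eef_pos: [535.7, 159.1, 162.8]
tool_rot: [-0.0, 0.668, 0.744, 0.0]
ft_force: [-2.3, 0.0, 5.4]
gripper_width: 0.1
```

>>> drive_tool(commands=[{"tx": 0.4, "ty": 0, "tz": -0.7, "turn": 0}, {"tx": 0.6, "ty": 0.1, "tz": -1, "turn": 0}])

```text
t: 27.8
eef_pos: [536.3, 159.1, 161.8]
tool_rot: [-0.0, 0.668, 0.744, -0.0]
ft_force: [-2.2, -1.1, 5.7]
gripper_width: -0.1
```

>>> drive_tool(commands=[{"tx": 0.5, "ty": 0, "tz": -0.8, "turn": 0}, {"tx": 0.9, "ty": 0.1, "tz": -1.5, "turn": 0}])

```text
t: 28.0
eef_pos: [537.1, 159.2, 160.3]
tool_rot: [-0.0, 0.668, 0.744, -0.0]
ft_force: [-3.0, -0.8, 7.1]
gripper_width: 0.1
```

>>> drive_tool(commands=[{"tx": 0.3, "ty": 0, "tz": -0.5, "turn": 0}, {"tx": 0.5, "ty": 0, "tz": -0.9, "turn": 0}])

```text
t: 28.2
eef_pos: [537.6, 159.2, 159.4]
tool_rot: [-0.0, 0.668, 0.744, -0.0]
ft_force: [-3.4, 0.1, 7.2]
gripper_width: 0.1
```

>>> drive_tool(commands=[{"tx": 0.2, "ty": 0, "tz": -0.4, "turn": 0}, {"tx": 0.4, "ty": 0, "tz": -0.7, "turn": 0}])

```text
t: 28.4
eef_pos: [538.0, 159.3, 158.8]
tool_rot: [-0.0, 0.668, 0.744, 0.0]
ft_force: [-3.4, 0.7, 7.0]
gripper_width: -0.0
```

>>> drive_tool(commands=[{"tx": 0.2, "ty": 0, "tz": -0.4, "turn": 0}, {"tx": 0.4, "ty": 0, "tz": -0.7, "turn": 0}])

```text
t: 28.6
eef_pos: [538.3, 159.3, 158.3]
tool_rot: [-0.0, 0.668, 0.744, -0.0]
ft_force: [-6.4, 0.1, 16.1]
gripper_width: 0.0
```

That is the hard stop: 17 N after about 12 mm of travel. I'll retreat.

>>> drive_tool(commands=[{"tx": -5, "ty": -0.5, "tz": 9, "turn": 0}, {"tx": -15, "ty": -1, "tz": 30, "turn": 0}, {"tx": -30, "ty": -1, "tz": 70, "turn": 0}, {"tx": -40, "ty": 40, "tz": 110, "turn": 0}, {"tx": -50, "ty": 90, "tz": 130, "turn": 0}, {"tx": -60, "ty": 140, "tz": 140, "turn": 0}, {"tx": -70, "ty": 190, "tz": 140, "turn": 0}, {"tx": -80, "ty": 230, "tz": 140, "turn": 0}, {"tx": -80, "ty": 230, "tz": 140, "turn": 0}, {"tx": -80, "ty": 230, "tz": 140, "turn": 0}])

```text
t: 29.6
eef_pos: [457.7, 390.5, 297.8]
tool_rot: [0.0, 0.667, 0.745, -0.0]
ft_force: [-0.8, 0.2, -0.5]
gripper_width: -0.0
```

```bash
python3 - <<'E'
from h import *
P=np.load('P.npy')
t=cv2.cvtColor(grab('top','t6.png'),cv2.COLOR_RGB2BGR);s=cv2.cvtColor(grab('scene','s6.png'),cv2.COLOR_RGB2BGR)
f=lambda a,k,w:cv2.resize(a,None,fx=k,fy=k,interpolation=cv2.INTER_CUBIC)
L=f(t[130:330,225:525],1.3,0);R=f(s[80:400,120:520],1.02,0)
h=max(L.shape[0],R.shape[0]);pad=lambda a:cv2.copyMakeBorder(a,0,h-a.shape[0],0,0,cv2.BORDER_CONSTANT)
q=f(t[210:250,228:268],6,0);q2=f(s[160:200,331:371],6,0)
img=np.hstack([pad(L),pad(R)])[:, :800];b=np.hstack([q,q2]);img=np.vstack([img,cv2.copyMakeBorder(b,0,0,0,img.shape[1]-b.shape[1],cv2.BORDER_CONSTANT)])
cv2.imwrite('pics/c6.png',img);print(img.shape,telemetry.get_obs()['eef_pos'])
for n in('top','scene'):print(n,'plunger in: crop px',(proj(n,fw(P,[-54,0,15]))-([228,210] if n=='top' else [331,160]))*6)
E
```

```text
(566, 798, 3) [458.43558339 388.40223422 297.84424   ]
top plunger in: crop px [115.91244174 122.43600717]
scene plunger in: crop px [119.99848051 118.85291303]
```

View pics/c6.png

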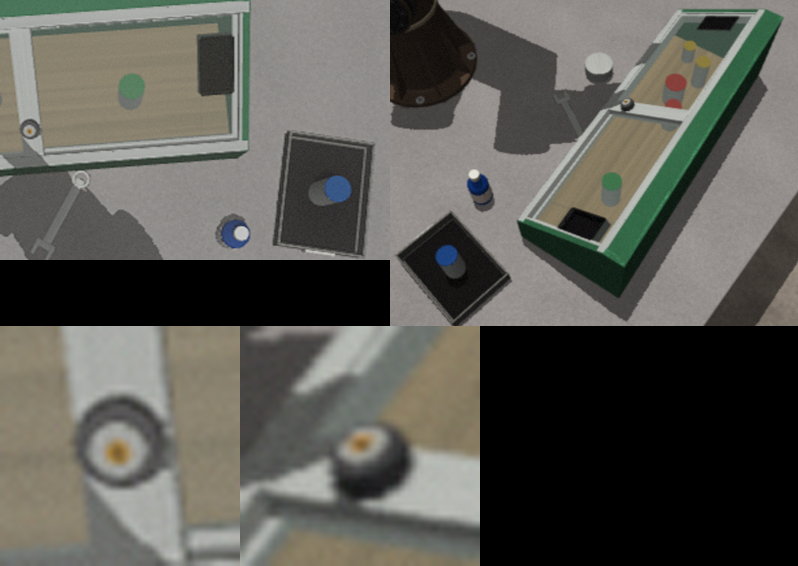

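Door is shut, the plunger is in at (118,125)/(120,116) against a predicted (116,122)/(120,119), and blue stands upright in the tray. I'll hand it in.

```bash
python3 -c "
from plant import job_done;print(job_done())"
```

```text
the job is handed in; nothing more can be done
None
```

The job is done and handed in, finished at about 30 s of the 72 s allowed. No verdict was reported.

- **Opening the door:** I slid the inner door to its open stop through the pull. It ran at about 3 N, with 13 N at the stop.
- **Blue blank:** I lifted it out and set it down upright in the tray at about (470, -340). Contact at set-down was about 16 N.
- **Closing the door:** I slid the door back to its shut stop, with 12 N at the stop. It ended within a millimetre of where the given travel puts it.
- **Lock:** I pushed the plunger straight in until the force rose from about 8 N to 17 N, after roughly 12 mm of travel.

In the last pictures the door is shut and the plunger is within about 1 px of its fully-in position. The blue blank is upright in the tray, and the green blank, bottle, wrench and disc look unmoved. The arm is clear of everything.

No check failed. The case fit left corner errors of up to about 3.5 px at its far left end. The points I worked at agreed between the two cameras to within about 1 mm for the blank and 2 mm for the pull and lock.

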